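# Lay out the cleaned candelabrum parts on their pads

## Task

Put each of the four cleaned brass candelabrum parts (drip pan, square foot, two-light branch, knop) on the blue foam pad whose white silhouette has its shape and size, upright, centred on it and turned to fit it. Set the parts down rather than dropping them, and leave the candle stub and the amber wax jar standing where they are.

Things in the scene. Friction and masses are not known exactly. Their poses are not given: they have to be found in the camera images.
- drip_pan: Loose brass drip pan with a candle socket: round dish 82 mm across and 13 mm high on a 40 mm round base, with an upright round socket 28 mm in diameter in its middle (black dot on top), rising from the dish to 51 mm. Stands upright; origin at the centre of its underside, z up. Easiest gripped by the socket.
- square_foot: Loose brass square foot: 66 x 66 mm plate 10 mm high, a 46 x 46 mm step to 19 mm, and an upright square stem 22 x 22 mm from there to 52 mm, all centred and with their sides parallel. Origin at the centre of its underside, z up, x and y parallel to the sides. Easiest gripped by the stem.
- branch: Loose brass two-light branch lying flat, 105 mm long along its x: bar 14 mm wide and high; a middle block 26 (x) x 20 (y) mm, 36 mm high; at each end, 41 mm from the middle, a round candle cup 23 mm across, 34 mm high (black dot on top). Origin at the centre of its underside, z up. Easiest gripped by the middle block along y. Both ends are alike.
- knop: Loose brass knop (small turned ball-shaped ornament) standing upright: 32 mm round foot, swelling to 42 mm in diameter between 19 and 31 mm height, then narrowing to a 16 mm neck from 42 to 52 mm height. Origin at the centre of its underside, z up.
- pad_pan: Fixed flat blue foam pad, 8 mm thick, origin at the centre of its underside (pad top 8 mm above it), z up; 110 x 110 mm, with a large white round silhouette 88 mm across in its centre, for the drip pan.
- pad_foot: Fixed flat blue foam pad, 8 mm thick, origin at the centre of its underside (pad top 8 mm above it), z up; 100 x 100 mm, with a white square silhouette 72 x 72 mm in its centre, sides parallel to its x and y, for the square foot.
- pad_branch: Fixed flat blue foam pad, 8 mm thick, origin at the centre of its underside (pad top 8 mm above it), z up; 128 (x) x 64 (y) mm, with a long filled white silhouette, round at its ends, 114 x 28 mm in its centre, long along its x, for the two-light branch.
- pad_knop: Fixed flat blue foam pad, 8 mm thick, origin at the centre of its underside (pad top 8 mm above it), z up; 80 x 80 mm, with a small white round silhouette 46 mm across in its centre, for the knop.
- candle: Loose stub of a white church candle standing upright, 40 mm in diameter, 50 mm high with a short black wick; origin at the centre of its underside. To be left alone.
- jar: Loose closed amber glass jar of wax with a green cap, standing, 48 mm in diameter and 55 mm high; origin at the centre of its underside. To be left alone. (A red rubber dust blower 54 mm in diameter and 55 mm high also stands among the things.)

How it is judged (in metres and radians):
At the end, for the whole second after the job is handed in: Each part upright (0.12 rad) on its own pad, within 12 mm of its centre; foot and branch turned within 0.21 rad of their silhouettes (any fitting way round); all released and at rest; candle stub and wax jar upright, within 20 mm of where they began (horizontal distance between drip_pan and pad_pan below 0.012 m and z of drip_pan in the frame of pad_pan between 0.005 and 0.012 m and angle between each of drip_pan, square_foot, branch, knop's own z axis and vertical below 0.12 rad and linear speed of each of drip_pan, square_foot, branch, knop below 0.02 m/s and horizontal distance between square_foot and pad_foot below 0.012 m and z of square_foot in the frame of pad_foot between 0.005 and 0.012 m and horizontal distance between branch and pad_branch below 0.012 m and z of branch in the frame of pad_branch between 0.005 and 0.012 m and horizontal distance between knop and pad_knop below 0.012 m and z of knop in the frame of pad_knop between 0.005 and 0.012 m and (angle between the x axis of square_foot and the x axis of pad_foot, either way round below 0.21 rad or angle between the x axis of square_foot and the y axis of pad_foot, either way round below 0.21 rad) and angle between the x axis of branch and the x axis of pad_branch, either way round below 0.21 rad and distance of each of candle, jar from where it was at the start of the episode below 0.02 m and angle between each of candle, jar's own z axis and vertical below 0.15 rad); the robot touches nothing.
It fails at once if the candle stub is knocked over or shifted by more than 20 mm (distance of candle from where it was at the start of the episode above 0.02 m or angle between candle's own z axis and vertical above 0.3 rad).
It fails at once if the wax jar is knocked over or shifted by more than 20 mm (distance of jar from where it was at the start of the episode above 0.02 m or angle between jar's own z axis and vertical above 0.3 rad).
It fails at once if a brass part is dropped or thrown (faster than 0.7 m/s with no finger on it, a fall of about 25 mm) ((linear speed of drip_pan above 0.7 m/s and contact force between drip_pan and the fingers below 0.05 N) or (linear speed of square_foot above 0.7 m/s and contact force between square_foot and the fingers below 0.05 N) or (linear speed of branch above 0.7 m/s and contact force between branch and the fingers below 0.05 N) or (linear speed of knop above 0.7 m/s and contact force between knop and the fingers below 0.05 N)).
It also fails if it takes over 120 s, if anything falls off the work surface, if the arm or the gripper's body presses on something with over 40 N, if the wrist force passes 120 N, or if a joint passes its speed limit or range.

## Robot

A 6-joint arm with a two-finger parallel gripper is mounted at the origin on the work surface. World frame = base frame: x ahead of the robot, y to its left, z up, the work surface at z = 0. Lengths are in m, angles in degrees, forces in N, time in s.
With the tool pointing down it reaches from about 0.375 to 0.9 m from the base axis. Payload 3.1 kg.
Tool frame: the origin (TCP) lies at the very end of the fingers, on their centre line; the grasp point (between the pads) lies 19 mm behind it; z points along the fingers, y is the line along which they close (so a half turn about z gives the same grasp; the last joint's range is limited). The gripper opens to 87 mm and grips with 3 to 60 N. Pads are 19 mm wide; open, the fingers measure 117 mm over their backs; the gripper's body (75 mm by 190 mm) begins 51 mm behind the grasp point.
Start: joints at [-83.451, 30.224, 82.088, -0, 67.689, -10.227], TCP at [0.18, -0.598, 0.223] pointing down, gripper open.
Joint ranges: [-176.69, 176.69], [-43.24, 126.21], [12.49, 139.97], [-82, 262], [0, 151.66], [-163.58, 163.58]. Speed limits (degrees/s): [159.86, 159.86, 180, 180, 180, 180].

## Interface

Orientations are given as a 3x3 rotation matrix whose columns are the frame's x, y, z axes.
In Python, from rig import readout, cams, bot gives the robot as it stands.
- The arm moves only by the shell command python3 -m inch 'ROWS'. ROWS is JSON, a list of rows, each a list of 5 numbers: the shift along the world's x, y, z in cm, then the turn about the world's z in degrees, then the finger opening in cm, from 0 to 8.7. In form: [[dx, dy, dz, twist, fingers], ...]. A call has 1 to 10 rows; each row is the pose to reach, as a shift and turn from the pose commanded when the call began; what a row does not reach only later rows make up. A row lasts 1/12 s, in which the tool goes at most 41.7 mm and 7.16 degrees, less where a joint would pass 70% of its speed; a pose out of reach is approached as far as the arm can. A call with a gripper value outside its range is refused whole. The fingers move at their own pace and stop on an object; the grip force is fixed at half the most. Time passes only in rows, so rows that repeat a pose let the fingers close. It gives the time, the measured TCP pose, the force, the opening and the grip force at its end, in the units of the state.
- readout.read_state(): the state, without advancing time (a new reading comes with each control period).
- cams.capture(name): name is "side" or "top" or "wrist"; returns a dict with "image" (384x512x3 uint8, blue, green, red), "intrinsics" (3x3 intrinsics, pixels), "xyz" and "rotation" of the camera in the world; the wrist camera has in their place "tool_from_camera" (4x4, takes a point from camera to tool coordinates, whose origin is the TCP and whose axes are the flange's). Camera axes: x right, y down, z forward; pixel columns grow to the right and rows downward; lengths in m; the calibration is good to about 2 mm. A picture is of the moment at which its call begins: read the wrist's pose just before it. There is no depth.
- bot.hand_in(): hands the job in; it is judged then, once.
The state is a dict: "time_s": time; "joint_positions": joint angles; "qvel": joint speeds; "tau": joint torques, N m; "position": TCP position; "tcp_rot": TCP orientation; "force": force on the tool from outside, world axes, zero at the start; "moment": the same for the moment, N m; "opening": opening from 0.0 (shut) to 1.0 (fully open); "grasp_force": force on a finger pad.
Only numpy, scipy, OpenCV 4.12 (cv2) and the standard library are available. Lean on these libraries where they do the work, as an engineer would, in place of code of your own. Each camera call takes 0.05 s, during which the arm holds its last target. There are 200 camera calls.

## Working session

There is one attempt and no reset: what is moved stays moved. The work goes in short steps, Python scripts to look and compute and a shell command to move; the robot and the scene stay as the last step left them, time stands still between calls to the robot, and variables do not carry over. Pictures are saved under pics/ and viewed, at most 14 in all, crops included, and the job is handed in when it is done.

```bash
ls; mkdir -p pics; python3 - <<'E'
from rig import readout,cams
import cv2
s=readout.read_state();print(s)
for n in("top","side"):
    c=cams.capture(n);cv2.imwrite(f"pics/{n}0.png",c["image"]);print(n,c["intrinsics"],c["xyz"],c["rotation"])
E
```

```text
pics
{'time_s': 0.0, 'joint_positions': array([-8.34524282e+01,  3.02794381e+01,  8.21548109e+01, -3.92710506e-04,
        6.76878300e+01, -1.02287929e+01]), 'qvel': array([-0.11243895,  0.05702827, -0.02268471, -0.04640142, -0.019626  ,
        0.04928044]), 'tau': array([-7.45770012e-05, -4.40043926e+01, -1.76592153e+01,  6.33546431e-02,
        5.80195687e-02, -1.67822591e-04]), 'position': array([ 0.18032628, -0.59767747,  0.2215753 ]), 'tcp_rot': array([[ 9.57437939e-01,  2.88639101e-01, -2.49256921e-04],
       [ 2.88638969e-01, -9.57435673e-01,  2.11605897e-03],
       [ 3.72129892e-04, -2.09794040e-03, -9.99997730e-01]]), 'force': array([-0.41980374,  0.5878545 , -0.1028822 ]), 'moment': array([-0.01953385,  0.04371152, -0.02260811]), 'grasp_force': 0.0, 'opening': 0.9972850780827517}
top [[420.54079555   0.         250.25072635]
 [  0.         420.54079555 188.6502051 ]
 [  0.           0.           1.        ]] [ 3.31058395e-01 -2.68441621e-05  1.24022696e+00] [[-2.06930847e-04 -9.90133568e-01  1.40126638e-01]
 [-9.99947127e-01 -1.23576860e-03 -1.02085935e-02]
 [ 1.02810352e-02 -1.40121342e-01 -9.90080961e-01]]
side [[424.9697487    0.         264.73831118]
 [  0.         424.9697487  188.39485586]
 [  0.           0.           1.        ]] [0.2480964  0.67676177 0.87229008] [[-0.92860819 -0.28926084  0.23241125]
 [-0.37076977  0.69848372 -0.61208681]
 [ 0.01471727 -0.65455989 -0.75586689]]
```

View pics/top0.png

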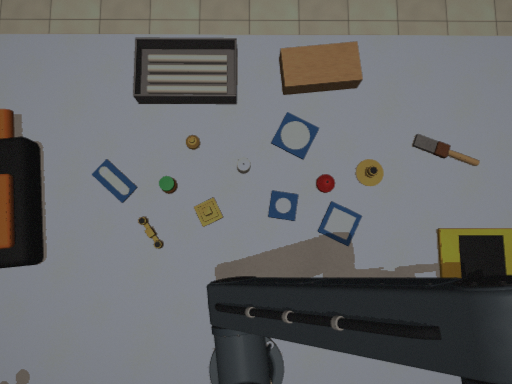

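View pics/side0.png

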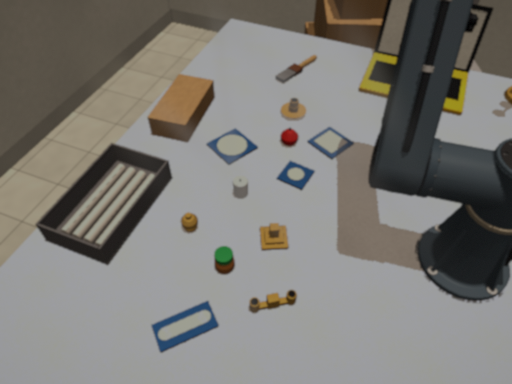

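The top view shows drip pan (370,172), foot (208,211), branch (151,233) and knop (193,142). The pads are pan (295,135), foot (340,223), branch (115,181) and knop (283,205). The jar is at (168,185), the candle at (243,165) and the blower at (325,183). The side view agrees.

```bash
cat > h.py <<'E'
import numpy as np,cv2
from rig import readout,cams
def grab(n,save=None):
    s=readout.read_state();c=cams.capture(n)
    if n=="wrist":
        T=np.array(c["tool_from_camera"]);R0=np.array(s["tcp_rot"])
        c["rotation"]=R0@T[:3,:3];c["xyz"]=R0@T[:3,3]+s["position"]
    if save:cv2.imwrite(f"pics/{save}.png",c["image"])
    return c,s
def ray(c,uv,z):
    uv=np.atleast_2d(np.array(uv,float));d=np.c_[uv,np.ones(len(uv))]@np.linalg.inv(c["intrinsics"]).T@np.array(c["rotation"]).T
    o=np.array(c["xyz"]);return (o+d*((z-o[2])/d[:,2])[:,None])[:,:2]
def px(c,P):
    q=(np.array(P,float)-c["xyz"])@np.array(c["rotation"]);q=q@np.array(c["intrinsics"]).T;return q[:2]/q[2]
def blobs(c,lo,hi,amin):
    m=cv2.inRange(cv2.cvtColor(c["image"],cv2.COLOR_BGR2HSV),lo,hi)
    cs,_=cv2.findContours(m,cv2.RETR_EXTERNAL,cv2.CHAIN_APPROX_NONE)
    return [k[:,0,:] for k in cs if cv2.contourArea(k)>amin]
def rect(P):
    "min-area rect of points in metres -> centre, size, angle of long side (deg), world"
    (c,(w,h),a)=cv2.minAreaRect((P*1000).astype(np.float32))
    if h>w:w,h,a=h,w,a+90
    return np.round(c,1),np.round((w,h),1),round((a+90)%180-90,1)
BLUE=((100,120,40),(125,255,255));BRASS=((12,90,60),(28,255,255))
E
python3 - <<'E'
from h import *
for n in("top","side"):
    c,s=grab(n)
    for k in blobs(c,*BLUE,120): print(n,"blue",k.mean(0).round(),*rect(ray(c,k,.008)))
    for k in blobs(c,*BRASS,40): print(n,"brass",k.mean(0).round(),len(k),*rect(ray(c,k,.01)))
c,s=grab("wrist","w0");print(c["tool_from_camera"],c["intrinsics"])
E
```

```text
top blue [339. 223.] [ 403.7 -273.5] [96.5 96.3] 64.2
top blue [283. 205.] [ 456.2 -108.3] [76.2 76. ] -8.5
top blue [114. 181.] [529.  389.9] [124.5  60.7] 47.8
top blue [294. 135.] [ 668.4 -146.6] [106.2 105.9] 62.6
top brass [473. 244.] 482 [ 319.  -668.4] [219.1 140.9] -90.0
top brass [151. 233.] 89 [376.3 278.1] [102.7  20.6] 34.5
top brass [208. 212.] 75 [437.  111.3] [64.7 63.7] 25.4
top brass [  3. 211.] 150 [442.5 707. ] [205.4  20.2] 4.7
top brass [369. 172.] 73 [ 555.2 -367.4] [78.2 77.2] -46.3
top brass [462. 157.] 67 [ 600.4 -649.9] [95.3 18.7] 68.7
top brass [192. 142.] 35 [647.  161.1] [39.3 36.2] 44.9
top brass [  2. 124.] 64 [702.  732.5] [91.1 11.9] 4.7
top brass [321.  64.] 225 [ 894.2 -229.9] [241.3 125.8] -84.1
side blue [187. 334.] [516.8 404.3] [122.   28.2] 47.6
side blue [180. 317.] [542.6 381.3] [121.8  25.7] 50.2
side blue [295. 175.] [ 454.5 -102.9] [73.2 72.2] 81.2
side brass [274. 301.] 118 [376.5 271.4] [102.5  30.8] 34.1
side brass [225. 267.] 51 [509.8 236. ] [38.5 27.9] 34.6
side brass [273. 237.] 90 [436.9 113.5] [72.6 62.9] -64.2
side brass [189. 2
[... 228 characters left out ...]
rass [457.  92.] 132 [  78.4 -681.9] [263.   61.4] 89.4
side brass [307.  61.] 36 [ 596.5 -649.2] [91.2 19.3] 68.6
side brass [378.  73.] 163 [ 337.  -683.1] [263.   99.8] -89.3
side brass [310.  27.] 42 [ 664.8 -887.9] [112.   39.2] -70.2
side brass [353.  19.] 225 [  535.1 -1027.2] [397.8 264.4] -82.6
[[-5.59396257e-04 -9.57479507e-01 -2.88500746e-01  7.88109754e-02]
 [ 9.99999776e-01 -6.41596030e-04  1.90359714e-04  3.37986912e-04]
 [-3.67366458e-04 -2.88500575e-01  9.57479652e-01 -1.62164076e-01]
 [ 0.00000000e+00  0.00000000e+00  0.00000000e+00  1.00000000e+00]] [[297.23315626   0.         255.82444165]
 [  0.         297.23315626 189.50215765]
 [  0.           0.           1.        ]]
```

Both views put the pads and parts within about 3 mm of each other. I'll go above the drip pan first.

```bash
python3 -m inch '[[4,2.5,0,0,8.7],[8,5,0,0,8.7],[12,7.5,0,0,8.7],[16,10,0,0,8.7],[20,12.5,-1,0,8.7],[24,15,-1.5,0,8.7],[28,17.5,-2,0,8.7],[32,20,-2,0,8.7],[35.5,22,-2,0,8.7],[37.5,23.1,-2,0,8.7]]'; python3 -m inch '[[0,0,0,0,8.7],[0,0,0,0,8.7],[0,0,0,0,8.7],[0,0,0,0,8.7]]'
python3 - <<'E'
from h import *
c,s=grab("wrist","w1");print(s["position"])
for k in blobs(c,*BRASS,300): print(k.mean(0).round(),*rect(ray(c,k,.013)))
g,_=grab("top")
for k in blobs(g,*BLUE,120): print("blue",k.mean(0).round(),*rect(ray(g,k,.008)))
E
```

```text
time_s: 1.08
position: [0.5353, -0.3782, 0.2026]
tcp_rot: [[0.957, 0.289, -0.001], [0.289, -0.957, 0.001], [-0.001, -0.001, -1.0]]
force: [-0.0, -0.7, 0.2]
opening: 1.004
grasp_force: 0.0
time_s: 1.42
position: [0.5329, -0.3805, 0.2028]
tcp_rot: [[0.958, 0.287, -0.001], [0.287, -0.958, 0.0], [-0.001, -0.0, -1.0]]
force: [-0.6, -0.4, -0.1]
opening: 0.999
grasp_force: 0.0
[ 0.53286523 -0.38054641  0.20284694]
[472. 167.] [ 606.8 -648.9] [105.4  35.8] 72.3
[443. 141.] [ 626.5 -585.7] [38.5 27.4] -22.2
[249. 146.] [ 554.9 -366.5] [80.7 79.8] 16.7
blue [114. 181.] [529.4 390.4] [123.4  60.6] 47.9
blue [294. 135.] [ 668.5 -146.7] [106.4 105.9] 62.9
```

View pics/w1.png

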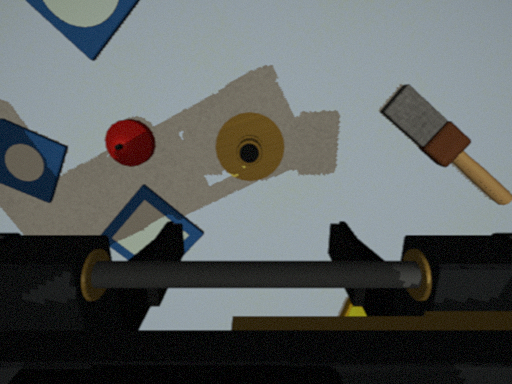

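Drip pan at (249,146) in the wrist view, consistent with the top view at (0.555, -0.3665).

```bash
python3 -m inch '[[1.2,0.7,0,0,6],[2.2,1.4,-2,0,6],[2.2,1.4,-5,0,6],[2.2,1.4,-8,0,6],[2.2,1.4,-11,0,6],[2.2,1.4,-13,0,6],[2.2,1.4,-15,0,6],[2.2,1.4,-15.5,0,6],[2.2,1.4,-15.5,0,6],[2.2,1.4,-15.5,0,6]]'
python3 - <<'E'
from h import *
g,_=grab("side","s1")
cv2.imwrite("pics/s1.png",cv2.resize(g["image"][60:160,240:360],None,fx=4,fy=4))
E
```

```text
time_s: 2.35
position: [0.5564, -0.3664, 0.0485]
tcp_rot: [[0.958, 0.288, 0.001], [0.288, -0.958, -0.001], [0.001, 0.001, -1.0]]
force: [0.9, 0.3, 0.5]
opening: 0.69
grasp_force: 0.0
```

View pics/s1.png

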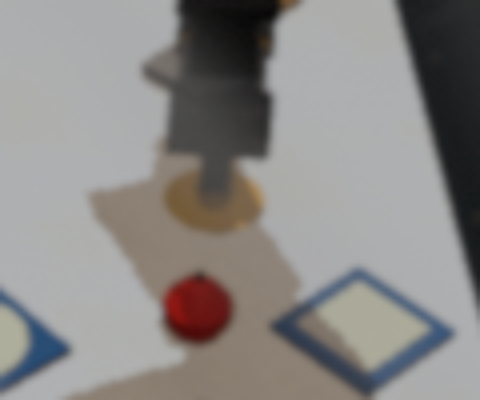

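The fingers straddle the socket. I'll lower, close and lift.

```bash
python3 -m inch '[[0,0,-1.5,0,6],[0,0,-2.6,0,6],[0,0,-2.6,0,6],[0,0,-2.6,0,0],[0,0,-2.6,0,0],[0,0,-2.6,0,0],[0,0,-2.6,0,0],[0,0,-2.6,0,0],[0,0,-2.6,0,0],[0,0,-2.6,0,0]]';python3 -m inch '[[0,0,0.5,0,0],[0,0,2,0,0],[0,0,4,0,0],[0,0,6,0,0],[0,0,8,0,0],[0,0,10,0,0],[0,0,10.7,0,0],[0,0,11,0,0],[0,0,11,0,0],[0,0,11,0,0]]'
```

```text
time_s: 3.23
position: [0.5561, -0.3659, 0.0223]
tcp_rot: [[0.957, 0.289, 0.0], [0.289, -0.957, -0.0], [0.0, 0.0, -1.0]]
force: [-0.3, 0.3, 1.4]
opening: 0.308
grasp_force: 30.0
time_s: 4.07
position: [0.5551, -0.3651, 0.1306]
tcp_rot: [[0.957, 0.289, -0.002], [0.289, -0.957, 0.002], [-0.001, -0.002, -1.0]]
force: [-0.1, -0.0, -3.6]
opening: 0.317
grasp_force: 30.0
```

```bash
python3 -m inch '[[0.6,1.1,0,0,0],[1.8,3.4,0,0,0],[3.2,6.2,0,0,0],[4.7,9,0,0,0],[6.2,11.9,0,0,0],[7.7,14.8,0,0,0],[9.2,17.6,0,0,0],[10.4,20,0,0,0],[11.1,21.4,0,0,0],[11.3,21.9,0,0,0]]';python3 -m inch '[[0,0,-0.5,0,0],[0,0,-2,0,0],[0,0,-4,0,0],[0,0,-6,0,0],[0,0,-7.5,0,0],[0,0,-8.2,0,0],[0,0,-8.5,0,0],[0,0,-8.5,0,0],[0,0,-8.5,0,0]]'
```

```text
time_s: 4.9
position: [0.6694, -0.143, 0.1307]
tcp_rot: [[0.956, 0.292, -0.002], [0.292, -0.956, 0.002], [-0.001, -0.002, -1.0]]
force: [0.8, -0.4, -3.7]
opening: 0.312
grasp_force: 30.0
time_s: 5.65
position: [0.6693, -0.1479, 0.0476]
tcp_rot: [[0.958, 0.288, 0.001], [0.288, -0.958, -0.001], [0.001, 0.001, -1.0]]
force: [-0.4, -0.1, -3.3]
opening: 0.312
grasp_force: 30.0
```

```bash
python3 -m inch '[[0,0.1,-0.8,0,0],[0,0.1,-1.4,0,0],[0,0.1,-1.7,0,0],[0,0.1,-1.7,0,0],[0,0.1,-1.7,0,0]]'; python3 -m inch '[[0,0,0,0,5],[0,0,0,0,5],[0,0,0,0,5],[0,0,0,0,5],[0,0,1,0,5],[0,0,4,0,5],[0,0,8,0,5],[0,0,12,0,5],[0,0,14,0,5],[0,0,14,0,5]]'; python3 - <<'E'
from h import *
c,s=grab("wrist","w2");print(s["position"])
for k in blobs(c,*BRASS,300): print(k.mean(0).round(),*rect(ray(c,k,.021)))
for k in blobs(c,*BLUE,300): print("bl",k.mean(0).round(),*rect(ray(c,k,.008)))
E
```

```text
time_s: 6.07
position: [0.6689, -0.1457, 0.0304]
tcp_rot: [[0.957, 0.289, -0.0], [0.289, -0.957, 0.0], [-0.0, -0.0, -1.0]]
force: [-0.1, 0.4, -1.1]
opening: 0.314
grasp_force: 30.0
time_s: 6.9
position: [0.6731, -0.1474, 0.1781]
tcp_rot: [[0.957, 0.289, 0.013], [0.289, -0.957, -0.005], [0.011, 0.009, -1.0]]
force: [0.3, 0.2, 0.2]
opening: 0.579
grasp_force: 0.0
[ 0.67313423 -0.14739706  0.17805221]
[252. 179.] [ 667.9 -146.5] [80.3 80.1] -73.5
[397.  34.] [ 856.4 -238.7] [265.5  79.1] -82.7
bl [253. 173.] [ 670.3 -147.3] [107.6 107.4] -27.5
```

View pics/w2.png

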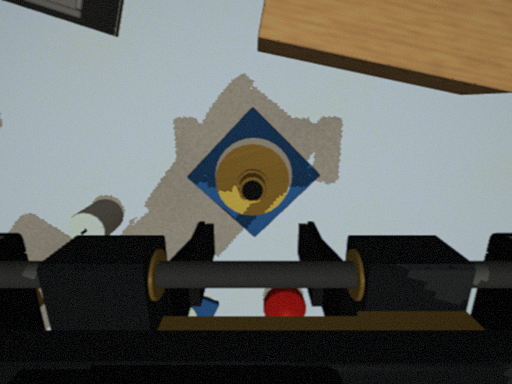

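The pan sits centred within about 2 mm of its silhouette, at (252,179). Next is the knop.

```bash
python3 -m inch '[[0,1.5,0,0,7],[-0.5,5,0,0,7],[-1,9,0,0,8],[-1.5,13,0,0,8],[-2,17,0,0,8],[-2.5,21,0,0,8],[-2.8,25,0,0,8],[-2.8,28,0,0,8],[-2.8,30,0,0,8],[-2.8,30.6,0,0,8]]'; python3 -m inch '[[0,0,0,0,8],[0,0,0,0,8],[0,0,0,0,8]]'; python3 - <<'E'
from h import *
c,s=grab("wrist","w3");print(s["position"])
for k in blobs(c,*BRASS,300): print(k.mean(0).round(),*rect(ray(c,k,.025)))
E
```

```text
time_s: 7.78
position: [0.6382, 0.1649, 0.1677]
tcp_rot: [[0.956, 0.293, -0.005], [0.293, -0.956, 0.001], [-0.004, -0.003, -1.0]]
force: [0.2, -0.4, 0.4]
opening: 0.919
grasp_force: 0.0
time_s: 8.03
position: [0.6406, 0.1587, 0.1692]
tcp_rot: [[0.958, 0.287, -0.002], [0.287, -0.958, -0.001], [-0.002, 0.0, -1.0]]
force: [0.8, -0.2, 0.8]
opening: 0.919
grasp_force: 0.0
[0.64059026 0.15871353 0.16919032]
[244. 310.] [475.4 125.9] [62.9 19. ] -73.4
[499. 220.] [ 671.  -112.1] [42.3 30.7] 30.7
[256. 174.] [642.8 159. ] [40.5 40.2] 85.9
```

View pics/w3.png

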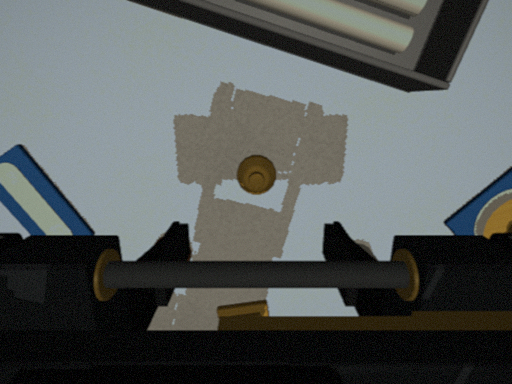

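The knop is at (256,174), i.e. (0.643, 0.159). I'll descend onto it.

```bash
python3 -m inch '[[0.2,0,-1,0,8],[0.2,0,-4,0,8],[0.2,0,-8,0,8],[0.2,0,-11,0,8],[0.2,0,-13,0,8],[0.2,0,-14.5,0,8],[0.2,0,-15.5,0,8],[0.2,0,-16,0,8],[0.2,0,-16,0,8],[0.2,0,-16,0,8]]'; python3 -m inch '[[0,0,0,0,0],[0,0,0,0,0],[0,0,0,0,0],[0,0,0,0,0],[0,0,0,0,0],[0,0,0,0,0],[0,0,0,0,0]]'
```

```text
time_s: 8.92
position: [0.6436, 0.1597, 0.0104]
tcp_rot: [[0.958, 0.288, 0.001], [0.288, -0.958, 0.0], [0.001, 0.0, -1.0]]
force: [-0.1, 0.0, -0.4]
opening: 0.919
grasp_force: 0.0
time_s: 9.5
position: [0.643, 0.16, 0.0101]
tcp_rot: [[0.957, 0.289, 0.0], [0.289, -0.957, -0.0], [0.0, 0.0, -1.0]]
force: [0.5, -1.9, 0.8]
opening: 0.476
grasp_force: 2.7
```

```bash
python3 -m inch '[[0,0,0,0,0],[0,0,0,0,0],[0,0,0.5,0,0],[0,0,2,0,0],[0,0,4.5,0,0],[0,0,7.5,0,0],[0,0,10.5,0,0],[0,0,12.5,0,0],[0,0,13,0,0],[0,0,13,0,0]]';python3 -m inch '[[-0.7,-1,0,0,0],[-2.5,-3.5,0,0,0],[-4.7,-6.8,0,0,0],[-7,-10,0,0,0],[-9.3,-13.3,0,0,0],[-11.6,-16.6,0,0,0],[-13.9,-19.9,0,0,0],[-16.2,-23.2,0,0,0],[-17.8,-25.5,0,0,0],[-18.7,-26.8,0,0,0]]';python3 -m inch '[[0,0,-0.5,0,0],[0,0,-2,0,0],[0,0,-4.5,0,0],[0,0,-7,0,0],[0,0,-8.5,0,0],[0,0,-9,0,0],[0,0,-9,0,0],[0,0,-9,0,0],[0,0,-9,0,0]]'
```

```text
time_s: 10.33
position: [0.6439, 0.1603, 0.1418]
tcp_rot: [[0.957, 0.289, 0.004], [0.289, -0.957, 0.0], [0.004, 0.001, -1.0]]
force: [0.2, 0.3, -3.0]
opening: 0.465
grasp_force: 30.0
time_s: 11.17
position: [0.4522, -0.1092, 0.1382]
tcp_rot: [[0.958, 0.286, -0.005], [0.286, -0.958, 0.002], [-0.005, -0.004, -1.0]]
force: [-0.7, -0.3, -0.7]
opening: 0.462
grasp_force: 30.0
time_s: 11.92
position: [0.4565, -0.1078, 0.0504]
tcp_rot: [[0.957, 0.289, 0.001], [0.289, -0.957, -0.0], [0.001, 0.001, -1.0]]
force: [0.4, -0.4, -1.3]
opening: 0.467
grasp_force: 30.0
```

```bash
python3 -m inch '[[0,0,-1.5,0,0],[0,0,-2.6,0,0],[0,0,-3.2,0,0],[0,0,-3.2,0,0],[0,0,-3.2,0,0]]'; python3 -m inch '[[0,0,0,0,7],[0,0,0,0,7],[0,0,0,0,7],[0,0,0,0,7],[0,0,1,0,7],[0,0,4,0,7],[0,0,8,0,7],[0,0,12,0,7],[0,0,15,0,7],[0,0,15,0,7]]'; python3 - <<'E'
from h import *
c,s=grab("wrist","w4");print(s["position"])
for k in blobs(c,*BRASS,300): print(k.mean(0).round(),*rect(ray(c,k,.033)))
for k in blobs(c,*BLUE,300): print("bl",k.mean(0).round(),*rect(ray(c,k,.008)))
E
```

```text
time_s: 12.33
position: [0.4563, -0.108, 0.0185]
tcp_rot: [[0.957, 0.289, 0.001], [0.289, -0.957, -0.0], [0.001, 0.001, -1.0]]
force: [0.8, 0.1, -1.9]
opening: 0.463
grasp_force: 30.0
time_s: 13.17
position: [0.4595, -0.1095, 0.1743]
tcp_rot: [[0.957, 0.289, 0.012], [0.289, -0.957, -0.006], [0.01, 0.009, -1.0]]
force: [0.6, -0.0, -0.1]
opening: 0.802
grasp_force: 0.0
[ 0.45949117 -0.10945292  0.17428213]
[252. 180.] [ 455.7 -108.2] [41.7 40.1] 17.6
[ 50. 135.] [442.7 101.6] [72.2 60.4] -64.1
[355.   9.] [ 634.9 -152.4] [69.6 21.9] -73.1
bl [372. 222.] [ 429.2 -266.7] [68.2 58.4] 63.5
bl [252. 174.] [ 457.7 -108.4] [77.8 77.3] -8.7
bl [350.  24.] [ 625.3 -159.3] [120.3  58.9] -73.1
```

View pics/w4.png

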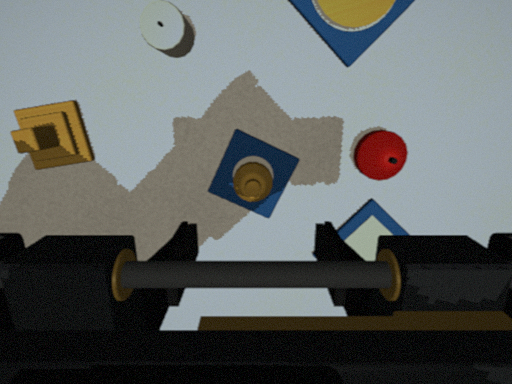

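The knop is on its pad at (252,180), within 2 mm. Now the foot.

```bash
python3 -m inch '[[-0.3,1.5,0,1,7],[-0.6,4.5,0,2,6],[-1,8,0,4,5],[-1.3,12,0,6,5],[-1.7,16,0,8,5],[-2,19.5,0,8.6,5],[-2,21.5,0,8.6,5],[-2,22,0,8.6,5],[-2,22,0,8.6,5],[-2,22,0,8.6,5]]'; python3 - <<'E'
from h import *
c,s=grab("wrist","w5");print(s["position"],np.degrees(np.arctan2(s["tcp_rot"][1][0],s["tcp_rot"][0][0])))
for k in blobs(c,*BRASS,300): print(k.mean(0).round(),*rect(ray(c,k,.01)))
E
```

```text
time_s: 14.05
position: [0.4355, 0.1117, 0.1674]
tcp_rot: [[0.903, 0.429, -0.001], [0.429, -0.903, -0.0], [-0.002, -0.0, -1.0]]
force: [-0.6, -0.7, 0.4]
opening: 0.572
grasp_force: 0.0
[0.43545874 0.11174978 0.16743844] 25.416278400490736
[455. 242.] [ 463.8 -138.3] [50.5 18.6] 79.1
[ 99. 199.] [332.  260.3] [24.2 22.8] -64.6
[256. 170.] [438.2 112.3] [65.6 64.8] 25.8
[ 86. 149.] [380.1 289.5] [85.8 31.7] 35.0
```

View pics/w5.png

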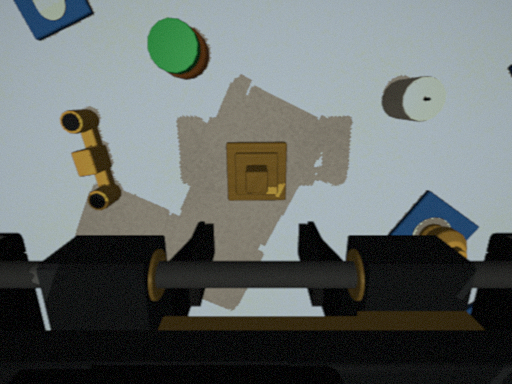

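The foot at (256,170) is square to the fingers. I'll descend and grip the stem.

```bash
python3 -m inch '[[0.2,0,-1,0,5],[0.2,0,-4,0,5],[0.2,0,-7.5,0,5],[0.2,0,-10.5,0,5],[0.2,0,-12.5,0,5],[0.2,0,-13.6,0,5],[0.2,0,-14.2,0,5],[0.2,0,-14.2,0,5],[0.2,0,-14.2,0,5],[0.2,0,-14.2,0,5]]'; python3 -m inch '[[0,0,0,0,0],[0,0,0,0,0],[0,0,0,0,0],[0,0,0,0,0],[0,0,0,0,0],[0,0,0,0,0],[0,0,0,0,0],[0,0,0,0,0]]'; python3 -m inch '[[0,0,0,0,0],[0,0,0.5,0,0],[0,0,2,0,0],[0,0,4.5,0,0],[0,0,7.5,0,0],[0,0,9.5,0,0],[0,0,10.5,0,0],[0,0,11,0,0],[0,0,11,0,0]]'
```

```text
time_s: 14.93
position: [0.4387, 0.1116, 0.0267]
tcp_rot: [[0.904, 0.428, 0.002], [0.428, -0.904, -0.0], [0.001, 0.001, -1.0]]
force: [-0.3, 0.1, -0.1]
opening: 0.575
grasp_force: 0.0
time_s: 15.6
position: [0.438, 0.1122, 0.0262]
tcp_rot: [[0.903, 0.429, 0.0], [0.429, -0.903, 0.0], [0.0, 0.0, -1.0]]
force: [0.3, 0.9, 4.9]
opening: 0.246
grasp_force: 30.0
time_s: 16.35
position: [0.4377, 0.1121, 0.1364]
tcp_rot: [[0.904, 0.429, 0.001], [0.429, -0.904, -0.0], [0.0, 0.0, -1.0]]
force: [-0.1, -0.2, -5.1]
opening: 0.249
grasp_force: 30.0
```

```bash
python3 -m inch '[[0,-1,0,1,0],[-0.2,-3,0,4,0],[-0.5,-6,0,8,0],[-0.8,-9,0,12,0],[-1,-12,0,16,0],[-1.3,-15,0,20,0],[-1.5,-18,0,24,0],[-1.8,-20.5,0,27,0],[-1.9,-22,0,28,0],[-1.9,-22,0,28,0]]'; python3 -m inch '[[0,-0.6,0,0.5,0],[-0.2,-2.5,0,3,0],[-0.5,-5,0,6,0],[-0.8,-8,0,9,0],[-1.1,-11,0,10.8,0],[-1.3,-14,0,10.8,0],[-1.5,-16,0,10.8,0],[-1.5,-16.6,0,10.8,0],[-1.5,-16.6,0,10.8,0],[-1.5,-16.6,0,10.8,0]]'; python3 - <<'E'
from h import *
c,s=grab("wrist","w6");print(s["position"],np.degrees(np.arctan2(s["tcp_rot"][1][0],s["tcp_rot"][0][0])))
for k in blobs(c,*BLUE,300): print("bl",k.mean(0).round(),*rect(ray(c,k,.008)))
E
```

```text
time_s: 17.18
position: [0.4189, -0.1109, 0.1348]
tcp_rot: [[0.599, 0.801, -0.001], [0.801, -0.599, -0.001], [-0.001, -0.0, -1.0]]
force: [1.1, -0.5, -5.7]
opening: 0.251
grasp_force: 30.0
time_s: 18.02
position: [0.4031, -0.2719, 0.1351]
tcp_rot: [[0.436, 0.9, -0.002], [0.9, -0.436, 0.003], [0.002, -0.004, -1.0]]
force: [0.1, 0.4, -5.8]
opening: 0.248
grasp_force: 30.0
[ 0.40306564 -0.27194132  0.13508898] 64.18083969047834
bl [258. 148.] [ 417.  -247.9] [97.1 39.6] -25.8
bl [234.  20.] [ 454.3 -127.7] [77.8 41.4] -8.8
```

View pics/w6.png

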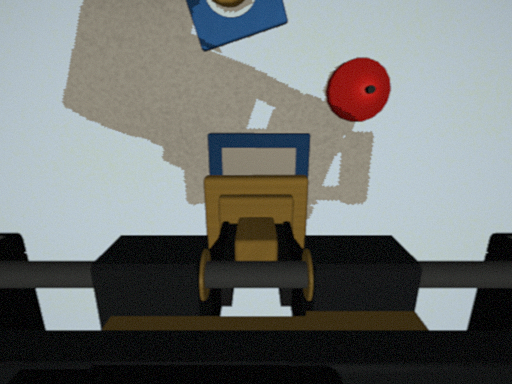

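The held foot at (256,215) is parallel to the pad, and the pad's centre is confirmed near (0.404, -0.274). I'll lower it.

```bash
python3 -m inch '[[0.1,-0.1,-0.5,0,0],[0.1,-0.1,-2,0,0],[0.1,-0.1,-4.5,0,0],[0.1,-0.1,-7,0,0],[0.1,-0.1,-8.3,0,0],[0.1,-0.1,-8.6,0,0],[0.1,-0.1,-8.6,0,0],[0.1,-0.1,-8.6,0,0]]'; python3 - <<'E'
from rig import readout
print(readout.read_state()["position"])
E
```

```text
time_s: 18.73
position: [0.4054, -0.2745, 0.0503]
tcp_rot: [[0.435, 0.901, 0.0], [0.901, -0.435, -0.0], [-0.0, 0.0, -1.0]]
force: [0.7, -0.9, -6.7]
opening: 0.251
grasp_force: 30.0
[ 0.40540039 -0.27452637  0.05028204]
```

```bash
python3 -m inch '[[-0.1,0,-0.8,0,0],[-0.1,0,-1.3,0,0],[-0.1,0,-1.6,0,0],[-0.1,0,-1.6,0,0],[-0.1,0,-1.6,0,0]]'; python3 -m inch '[[0,0,0,0,5],[0,0,0,0,5],[0,0,0,0,5],[0,0,0,0,5],[0,0,1,0,5],[0,0,4,0,5],[0,0,8,0,5],[0,0,12,0,5],[0,0,14,0,5],[0,0,14,0,5]]'; python3 - <<'E'
from h import *
c,s=grab("wrist","w7");print(s["position"])
for k in blobs(c,*BRASS,300): print(k.mean(0).round(),*rect(ray(c,k,.018)))
for k in blobs(c,*BLUE,300): print("bl",k.mean(0).round(),*rect(ray(c,k,.008)))
E
```

```text
time_s: 19.15
position: [0.404, -0.275, 0.0342]
tcp_rot: [[0.436, 0.9, 0.0], [0.9, -0.436, -0.0], [-0.0, 0.0, -1.0]]
force: [-0.0, 0.1, -4.6]
opening: 0.254
grasp_force: 30.0
time_s: 19.98
position: [0.4063, -0.2772, 0.1795]
tcp_rot: [[0.435, 0.9, 0.008], [0.9, -0.435, -0.009], [-0.004, 0.011, -1.0]]
force: [0.4, 0.2, 0.3]
opening: 0.573
grasp_force: 0.0
[ 0.40632638 -0.27723482  0.17951768]
[251. 171.] [ 404.1 -274.3] [65.3 65.2] 64.1
[223.   4.] [ 451.4 -117.4] [37.1 10.9] -25.7
bl [251. 166.] [ 404.2 -273.6] [97.  96.4] -26.0
bl [228.  22.] [ 454.8 -123.6] [77.5 49.7] -8.6
```

View pics/w7.png

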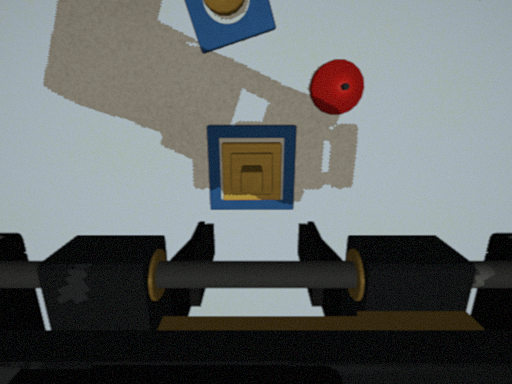

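The foot is centred and aligned on its pad at (251,171). Last is the branch.

```bash
python3 -m inch '[[0.5,1,0,-1,5],[1,4,0,-3,5],[2,8,0,-5,5],[3,12,0,-7,5],[4,16,0,-9,5],[4,20,0,-11,5],[4,24,0,-13,5],[4,27,0,-15,5],[4,28,0,-15,5],[4,28,0,-15,5]]'; python3 -m inch '[[0,1,0,-1,5],[-0.5,4,0,-3,5],[-1.5,8,0,-5,5],[-2.5,12,0,-7,5],[-3.5,16,0,-9,5],[-4.5,20,0,-12,5],[-5.7,24,0,-14,5],[-6.5,26.5,0,-14.7,5],[-6.9,27.3,0,-14.7,5],[-6.9,27.3,0,-14.7,5]]'; python3 - <<'E'
from h import *
c,s=grab("wrist","w8");print(s["position"],np.degrees(np.arctan2(s["tcp_rot"][1][0],s["tcp_rot"][0][0])))
for k in blobs(c,*BRASS,300): print(k.mean(0).round(),*rect(ray(c,k,.02)))
E
```

```text
time_s: 20.87
position: [0.4423, 0.0074, 0.1731]
tcp_rot: [[0.65, 0.76, -0.003], [0.76, -0.65, 0.001], [-0.001, -0.003, -1.0]]
force: [0.4, -0.7, -0.7]
opening: 0.575
grasp_force: 0.0
time_s: 21.7
position: [0.3748, 0.2784, 0.1735]
tcp_rot: [[0.823, 0.569, -0.001], [0.569, -0.823, -0.001], [-0.001, 0.0, -1.0]]
force: [0.1, -0.7, 0.4]
opening: 0.576
grasp_force: 0.0
[0.3747538  0.27838775 0.1734728 ] 34.6533417219145
[259. 182.] [370.5 270.9] [42.3 19.8] 34.3
[259. 144.] [403.9 294.2] [37.1 21.1] 34.6
```

View pics/w8.png

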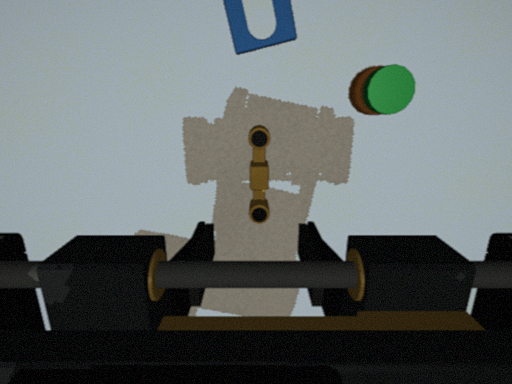

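```bash
python3 - <<'E'
from h import *
c,s=grab("wrist")
p=ray(c,[[259,138],[259,214]],.034);d=p[0]-p[1];print(p,p.mean(0),np.hypot(*d),np.degrees(np.arctan2(d[1],d[0])),s["position"])
E
```

```text
[[0.41166511 0.29813692]
 [0.34423719 0.25142688]] [0.37795115 0.2747819 ] 0.08202653266740222 34.7119136055117 [0.3752164  0.27730119 0.17350571]
```

The branch's cups are at (259,138) and (259,214), giving a centre of (0.378, 0.275) at 34.7°.

```bash
python3 -m inch '[[0.3,-0.2,-1,0,5],[0.3,-0.2,-4,0,5],[0.3,-0.2,-8,0,5],[0.3,-0.2,-11,0,5],[0.3,-0.2,-13.5,0,5],[0.3,-0.2,-15,0,5],[0.3,-0.2,-16,0,5],[0.3,-0.2,-16.2,0,5],[0.3,-0.2,-16.2,0,5],[0.3,-0.2,-16.2,0,5]]'; python3 -m inch '[[0,0,0,0,0],[0,0,0,0,0],[0,0,0,0,0],[0,0,0,0,0],[0,0,0,0,0],[0,0,0,0,0],[0,0,0,0,0],[0,0,0,0,0]]'; python3 -m inch '[[0,0,0,0,0],[0,0,0.5,0,0],[0,0,2,0,0],[0,0,4.5,0,0],[0,0,7.5,0,0],[0,0,10,0,0],[0,0,12,0,0],[0,0,13,0,0],[0,0,13,0,0]]'
```

```text
time_s: 22.63
position: [0.3789, 0.2757, 0.0127]
tcp_rot: [[0.825, 0.565, 0.001], [0.565, -0.825, 0.0], [0.001, 0.0, -1.0]]
force: [0.8, 1.0, 0.5]
opening: 0.574
grasp_force: 0.0
time_s: 23.3
position: [0.378, 0.2763, 0.0123]
tcp_rot: [[0.824, 0.566, 0.0], [0.566, -0.824, 0.0], [0.0, 0.0, -1.0]]
force: [-1.4, 1.3, 4.6]
opening: 0.227
grasp_force: 30.0
time_s: 24.05
position: [0.3788, 0.2765, 0.1438]
tcp_rot: [[0.824, 0.566, 0.004], [0.566, -0.824, 0.001], [0.004, 0.001, -1.0]]
force: [0.0, 0.1, -4.3]
opening: 0.226
grasp_force: 30.0
```

```bash
python3 -m inch '[[0.5,0.4,0,0.5,0],[2,1.5,0,2,0],[4,3,0,4,0],[6.5,4.9,0,6,0],[9,6.8,0,8,0],[11.5,8.7,0,10.5,0],[13.7,10.4,0,12.5,0],[14.8,11.2,0,13.2,0],[15.1,11.4,0,13.2,0],[15.1,11.4,0,13.2,0]]'; python3 -m inch '[[0,0,-0.5,0,0],[0,0,-2,0,0],[0,0,-4.5,0,0],[0,0,-7.5,0,0],[0,0,-9.5,0,0],[0,0,-10.2,0,0],[0,0,-10.2,0,0],[0,0,-10.2,0,0]]'; python3 - <<'E'
from h import *
c,s=grab("wrist");print(s["position"])
for k in blobs(c,*BLUE,300): print("bl",k.mean(0).round(),*rect(ray(c,k,.008)))
c,s=grab("top")
for k in blobs(c,*BLUE,100): print("bl",k.mean(0).round(),*rect(ray(c,k,.008)))
E
```

```text
time_s: 24.88
position: [0.5284, 0.3899, 0.1393]
tcp_rot: [[0.673, 0.739, -0.004], [0.739, -0.673, -0.002], [-0.004, -0.001, -1.0]]
force: [0.0, 0.1, -4.8]
opening: 0.229
grasp_force: 30.0
time_s: 25.55
position: [0.5285, 0.3898, 0.0401]
tcp_rot: [[0.673, 0.739, -0.001], [0.739, -0.673, -0.0], [-0.001, -0.0, -1.0]]
force: [0.6, -0.1, -3.6]
opening: 0.229
grasp_force: 30.0
[0.5284949  0.38980073 0.04007074]
bl [257. 175.] [544.  405.3] [89.4 62.7] 48.0
bl [339. 223.] [ 403.4 -273.4] [97.2 96.5] -26.0
bl [282. 205.] [ 456.1 -108.3] [76.4 75.9] -8.5
bl [123. 189.] [508.4 367.1] [61.  59.7] 48.1
bl [294. 135.] [ 668.4 -146.6] [106.2 105.9] 62.6
```

```bash
python3 -m inch '[[0.1,0.1,-0.8,0,0],[0.1,0.1,-1.5,0,0],[0.1,0.1,-1.9,0,0],[0.1,0.1,-1.9,0,0],[0.1,0.1,-1.9,0,0]]'; python3 -m inch '[[0,0,0,0,5],[0,0,0,0,5],[0,0,0,0,5],[0,0,0,0,5],[0,0,1,0,5],[0,0,4,0,5],[0,0,8,0,5],[0,0,12,0,5],[0,0,15,0,5],[0,0,15,0,5]]'; python3 - <<'E'
from h import *
c,s=grab("wrist","w9");print(s["position"])
for k in blobs(c,*BRASS,200): print(k.mean(0).round(),*rect(ray(c,k,.03)))
for k in blobs(c,*BLUE,300): print("bl",k.mean(0).round(),*rect(ray(c,k,.008)))
grab("top","t9")
E
```

```text
time_s: 26.07
position: [0.5297, 0.391, 0.0207]
tcp_rot: [[0.673, 0.739, -0.001], [0.739, -0.673, -0.0], [-0.001, -0.0, -1.0]]
force: [-0.1, -0.3, -4.0]
opening: 0.224
grasp_force: 30.0
time_s: 26.9
position: [0.5345, 0.3936, 0.1802]
tcp_rot: [[0.673, 0.739, 0.015], [0.739, -0.673, 0.008], [0.016, 0.006, -1.0]]
force: [1.7, 0.8, 0.8]
opening: 0.574
grasp_force: 0.0
[0.53447007 0.39364435 0.18023232]
[253. 222.] [499.  357.3] [23.2 23.2] -85.1
[253. 190.] [523.1 384.4] [40.  19.7] 47.5
[253. 153.] [551.  414.1] [37.3 22.2] 47.6
bl [254. 170.] [531.5 392. ] [124.8  61.5] 47.7
```

View pics/w9.png

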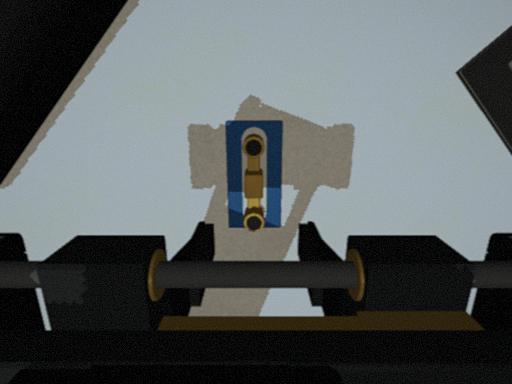

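View pics/t9.png

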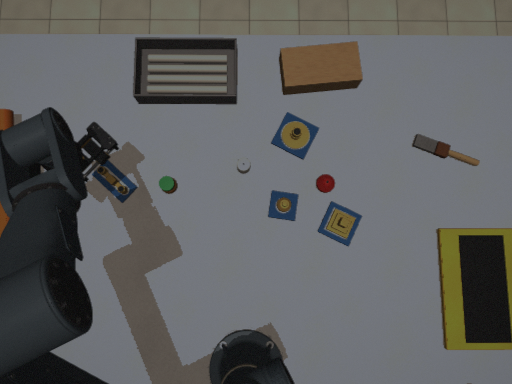

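The branch is on its pad at (253,185), aligned and within about 3 mm. The top view shows all four parts on their pads and the candle (243,165) and jar (168,185) unmoved.

```bash
python3 -m inch '[[0,0,0,0,5],[0,0,0,0,5],[0,0,0,0,5],[0,0,0,0,5]]'; python3 -c "
from rig import bot;print(bot.hand_in())"
```

```text
time_s: 27.33
position: [0.5292, 0.3907, 0.1694]
tcp_rot: [[0.673, 0.739, -0.003], [0.739, -0.673, -0.001], [-0.003, -0.001, -1.0]]
force: [-0.6, 0.5, 1.3]
opening: 0.573
grasp_force: 0.0
the job is handed in; nothing more can be done
None
```

I placed all four parts on their matching pads, each about 4 mm or less off centre and turned to fit in the last camera views, left the candle stub and wax jar where they stood, and handed the job in after about 27 s of robot time; the hand-in gave no verdict.

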